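# Clear the highlighter off the laptop and push the screen shut

### The arm

A 7-joint arm with a two-finger parallel gripper is mounted at the origin on the work surface. World frame = base frame: x ahead of the robot, y to its left, z up, the work surface at z = 0. Lengths are in m, angles in rad, forces in N, time in s.
With the tool pointing down it reaches from about 0.4 to 0.85 m from the base axis. Payload 4.5 kg.
Tool frame: the origin (TCP) lies midway between the tips of the shut fingers; the grasp point (between the pads) lies 19 mm behind it; z points along the fingers, y is the line along which they close (so a half turn about z gives the same grasp; the last joint's range is limited). The gripper opens to 88 mm and grips with 3 to 60 N. Pads are 18 mm wide; open, the fingers measure 123 mm over their backs; the gripper's body (75 mm by 187 mm) begins 45 mm behind the grasp point.
Start: joints at [-1.098, 0.689, -0.195, 1.565, 0.157, 0.902, -0.215], TCP at [0.266, 0.566, 0.239] pointing down, gripper open.
Joint ranges: [-3.01, 3.01], [-0.46, 2.08], [-1.47, 1.51], [0.13, 2.56], [-1, 4.14], [0.04, 2.09], [-2.66, 2.66]. Speed limits (rad/s): [2.57, 2.57, 3.14, 3.14, 3.14, 3.14, 3.14].

### API

Orientations are given as a unit quaternion [x, y, z, w].
In Python, from plant import r gives the robot as it stands.
- The arm moves only by the tool carry_out, never from a script. Its argument "plan" is a list of rows, each an object with "rot": the turn, a rotation vector about the tool's x, y, z in rad, a list of three; "xyz": the shift along the tool's x, y, z in m, a list of three; "grip": the closure in counts, from 0 (fully open) to 255 (shut). In form: [{"rot": [wx, wy, wz], "xyz": [dx, dy, dz], "grip": grip}, ...]. A call has 1 to 8 rows; each row is the pose to reach, as a shift and turn from the pose commanded when the call began, along the tool's axes at that moment; what a row does not reach only later rows make up. A row lasts 1/12 s, in which the tool goes at most 41.7 mm and 7.16 degrees, less where a joint would pass 70% of its speed; a pose out of reach is approached as far as the arm can. A call with a gripper value outside its range is refused whole. The fingers move at their own pace and stop on an object; "squeeze" is the grip in N (left out, the last holds). Time passes only in rows, so rows that repeat a pose let the fingers close. It gives the time, the measured TCP pose, the force, the opening and the grip force at its end, in the units of the state.
- r.get_state(): the state, without advancing time (a new reading comes with each control period).
- r.snapshot(name): name is "side" or "top"; returns the picture (400x640x3 uint8, red, green, blue); there is no depth.
- r.camera_params(name): a dict with "fx", "fy", "cx", "cy" (pixels), "distortion" ([k1, k2, p1, p2, k3] as OpenCV has them; the pictures are not rectified), "position" and "attitude" of the camera in the world. Camera axes: x right, y down, z forward; pixel columns grow to the right and rows downward; lengths in m; the calibration is good to about 2 mm. A picture is of the moment at which its call begins. camera_params takes no time and is no camera call.
- r.finish_job(): hands the job in; it is judged then, once.
The state is a dict: "clock": time; "q": joint angles; "qd": joint speeds; "joint_torque": joint torques, N m; "tool_pos": TCP position; "eef_rot": TCP orientation; "contact_force": force on the tool from outside, world axes, zero at the start; "moment": the same for the moment, N m; "opening": opening from 0.0 (shut) to 1.0 (fully open); "finger_force": force on a finger pad.
Only numpy, scipy, OpenCV 4.12 (cv2) and the standard library are available. Lean on these libraries where they do the work, as an engineer would, in place of code of your own. Each camera call takes 0.05 s, during which the arm holds its last target. There are 200 camera calls.

### The job

Someone has left a highlighter lying on the open laptop, just in front of the keys. Brush it off the laptop onto the desk with the fingertips, without picking it up, and only then push the screen gently down until the laptop is fully shut. Do not lift the laptop or shove it about, and leave the mouse, the pen pot and the printed part as they are.

Things in the scene. Friction and masses are not known exactly. Their poses are not given: they have to be found in the camera images.
- laptop: slim aluminium laptop, loose and flat on the desk, user's side towards the robot, 1.5 kg in all. Lower half 200 (x) x 300 (y) x 13 mm; the deck (keys, palm rest, trackpad) is level, 13 mm above the desk. Origin: centre of the underside. Own x points from the user's edge (x = -100 mm) to the hinge edge (x = +100 mm), y to the left, z up; keys from x = -21 to 85 mm. Shut, it is 19.5 mm thick
- screen (a joint): opening angle of the laptop's screen, rad: 0 = fully shut on the deck, 1.57 = upright, grows as it opens, stops at 2.3. The hinge is stiff (0.45 N m friction): the screen stays at whatever angle it is left, does not fall shut, and takes 1 to 4 N at its free edge to swing all the way home, where it meets slightly springy rubber bumpers
- screen_hinge (a point): point on the hinge axis, midway along it: laptop x = 100, y = 0, z = 14 mm. The axis is parallel to the laptop's y axis
- screen_edge (a point): middle of the screen's free (upper) edge, on its outer (back) face, 199 mm from the hinge. The screen is a panel 199 mm deep, 300 mm wide, 5 mm thick; its outer face lies 5.5 mm from the hinge axis. The outer face looks away from the robot while the screen is open and upward when shut
- highlighter: flat highlighter pen, 105 (own y) x 26 (own x) x 14 mm (own z), black with a white cap, about 18 g, lying flat and loose on the laptop's palm rest, roughly along the user's edge. Origin: centre of its underside. It slides, it does not roll
- highlighter_mid (a point): centre of the highlighter, 7 mm above its underside
- mouse: black computer mouse, 100 x 58 x 32 mm, loose on the desk beside the laptop; origin under its centre. Leave it alone
- pen_pot: white pot 80 mm wide and 100 mm high with pens standing out to 155 mm, loose on the desk; origin under its centre. Leave it alone
- prototype: white printed part, a stepped cylinder 48 mm wide at the foot and 125 mm high, standing loose on the desk; origin under its centre. Leave it alone
Not all that is in view belongs to the job. Of the things like the highlighter, leave any that is purple or red; of the rest the larger one is meant.

How it is judged:
By the outcome, as a careful person would: the job done as asked, in the order asked, and still so for the second after the job is handed in, with the robot touching nothing.
It also fails if it takes over 48 s, if anything falls off the work surface, if the arm or the gripper's body presses on something with over 40 N, if the wrist force passes 120 N, or if a joint passes its speed limit or range.

## Working session

There is one attempt and no reset: what is moved stays moved. The work goes in short steps, Python scripts to look and compute and a tool call to move; the robot and the scene stay as the last step left them, time stands still between calls to the robot, and variables do not carry over. Pictures are saved under pics/ and viewed, at most 10 in all, crops included, and the job is handed in when it is done.

Besides the shell and the picture viewer there is one more tool, called after "Request:" by a JSON object that holds its "api" and its "payload". carry_out: Moves the arm, as the interface text tells. Its arguments: {"type":"object","properties":{"plan":{"type":"array"},"squeeze":{"type":"number"}},"required":["plan"]}

```bash
mkdir -p pics; python3 - <<'E'
from plant import r
import cv2
s=r.get_state();print({k:s[k] for k in('clock','tool_pos','eef_rot','contact_force','opening')})
for n in('side','top'):
    print(n,r.camera_params(n)); cv2.imwrite(f'pics/{n}0.png',r.snapshot(n)[:,:,::-1])
E
```

```text
{'clock': 0.0, 'tool_pos': array([0.2652786 , 0.56518333, 0.23789041]), 'eef_rot': array([ 2.17583565e-01,  9.76041236e-01, -9.35124488e-04, -1.55676323e-04]), 'contact_force': array([ 0.11645183, -0.00676778,  0.183412  ]), 'opening': 0.9959563637845209}
side {'fx': 376.00288970347253, 'fy': 376.00288970347253, 'cx': 319.7315025536675, 'cy': 198.78806902985258, 'distortion': array([-0.06198786,  0.        ,  0.        ,  0.        ,  0.        ]), 'position': array([-0.0665509 , -0.62915994,  0.67081303]), 'attitude': array([ 0.83018334, -0.32596592,  0.15491745, -0.42490285])}
top {'fx': 425.3099116427677, 'fy': 425.3099116427677, 'cx': 317.32471712953225, 'cy': 197.75583861659095, 'distortion': array([-0.004835,  0.      ,  0.      ,  0.      ,  0.      ]), 'position': array([0.45049098, 0.01629853, 1.04194951]), 'attitude': array([ 0.7155441 , -0.69764421,  0.03194236, -0.01639763])}
```

View pics/top0.png

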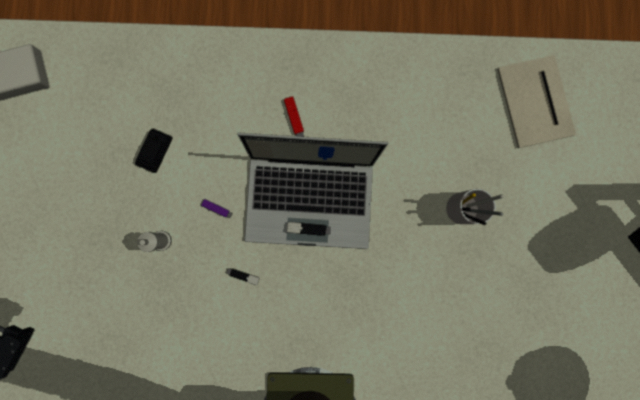

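View pics/side0.png

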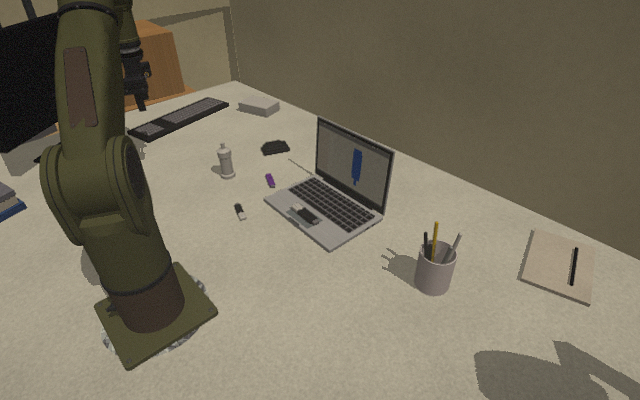

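The top view shows these candidates:
- black with white cap, on the palm rest: (307,229)
- smaller black and white one, on the desk: (242,276)
- purple: (215,208)
- red: (293,115)

I choose the one at (307,229), since it is the larger of the non-purple, non-red ones and lies on the laptop. The side view agrees, with it on the palm rest at (303,215). I'll check it in a close crop.

```bash
cat > h.py <<'E'
import cv2,numpy as np
from scipy.spatial.transform import Rotation as R
from plant import r
def ray(n,uv):
    p=r.camera_params(n);K=np.array([[p['fx'],0,p['cx']],[0,p['fy'],p['cy']],[0,0,1]])
    x=cv2.undistortPoints(np.array(uv,float).reshape(-1,1,2),K,p['distortion'])[:,0]
    return p['position'],R.from_quat(p['attitude']).apply(np.c_[x,np.ones(len(x))])
def onz(n,uv,z):
    o,d=ray(n,uv); return o+d*((z-o[2])/d[:,2])[:,None]
def proj(n,X):
    p=r.camera_params(n);K=np.array([[p['fx'],0,p['cx']],[0,p['fy'],p['cy']],[0,0,1]])
    Rc=R.from_quat(p['attitude']).inv();X=Rc.apply(np.atleast_2d(X)-p['position'])
    return cv2.projectPoints(X,np.zeros(3),np.zeros(3),K,p['distortion'])[0][:,0]
def tool(vec):
    return R.from_quat(r.get_state()['eef_rot']).inv().apply(vec)
E
python3 - <<'E'
from h import *
im=cv2.imread('pics/top0.png')[120:260,230:400]
cv2.imwrite('pics/c1.png',cv2.resize(im,None,fx=4,fy=4,interpolation=cv2.INTER_CUBIC))
im=cv2.imread('pics/side0.png')[110:255,255:405]
cv2.imwrite('pics/c2.png',cv2.resize(im,None,fx=4,fy=4,interpolation=cv2.INTER_CUBIC))
np.set_printoptions(precision=3,suppress=True)
print(onz('top',[(153,150),(242,276),(215,208),(293,115),(154,241),(476,207)],0.01))
E
```

```text
[[ 0.627  0.397  0.01 ]
 [ 0.329  0.17   0.01 ]
 [ 0.49   0.241  0.01 ]
 [ 0.724  0.059  0.01 ]
 [ 0.407  0.383  0.01 ]
 [ 0.509 -0.395  0.01 ]]
```

View pics/c1.png

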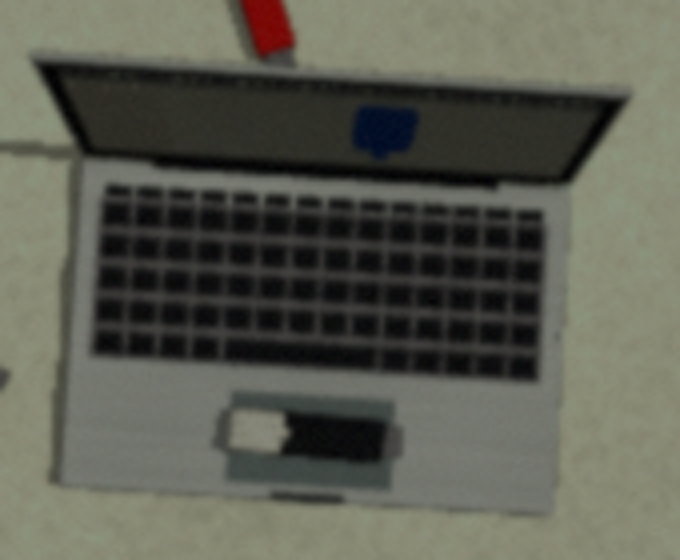

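View pics/c2.png

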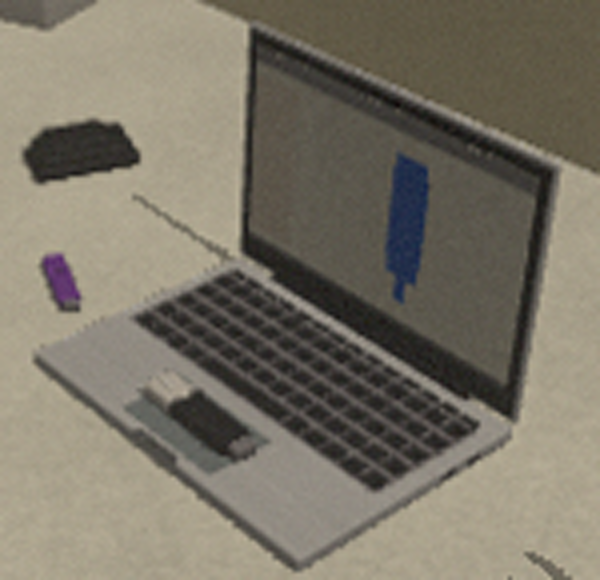

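The crops confirm it: a black highlighter with a white cap on the trackpad, ends at about c1 (218,430) and (400,442). The deck's front corners are at c1 (60,485) and (550,513), and the screen's top corners at (33,53) and (630,95).

```bash
python3 - <<'E'
from h import *
np.set_printoptions(precision=3,suppress=True)
f=lambda L:np.array([(u/4+230-.375,v/4+120-.375) for u,v in L])
g=lambda L:np.array([(u/4+255-.375,v/4+110-.375) for u,v in L])
C=onz('top',f([(60,485),(550,513)]),.013);print('front',C,'len',np.linalg.norm(C[0]-C[1]))
print('side front',onz('side',g([(36,358),(300,565)]),.013))
H=onz('top',f([(218,430),(400,442),(308,434)]),.023);print('hl',H)
print('hl side',onz('side',g([(152,385),(245,448)]),.027))
m=C.mean(0);ly=(C[0]-C[1]);ly/=np.linalg.norm(ly);lx=np.array([ly[1],-ly[0],0]);yaw=np.arctan2(lx[1],lx[0])
print('lx',lx,'yaw',yaw,'centre',m+.1*lx)
h=m+.2*lx;h[2]=.014
for a in np.arange(1.5,2.31,.1):
    e=h+.199*(-np.cos(a)*lx+np.sin(a)*np.array([0,0,1]))
    T=[e+.15*ly,e-.15*ly]
    print(a,e,(proj('top',T)-[229.6,119.6]).ravel()*4,(proj('side',T)-[254.6,109.6]).ravel()*4)
s=r.get_state();print(R.from_quat(s['eef_rot']).as_matrix())
E
```

```text
front [[ 0.413  0.166  0.013]
 [ 0.403 -0.129  0.013]] len 0.2952142023307977
side front [[ 0.407  0.158  0.013]
 [ 0.398 -0.136  0.013]]
hl [[ 0.448  0.072  0.023]
 [ 0.444 -0.037  0.023]
 [ 0.447  0.019  0.023]]
hl side [[ 0.437  0.058  0.027]
 [ 0.438 -0.04   0.027]]
lx [ 0.999 -0.033  0.   ] yaw -0.033163595211384504 centre [0.508 0.016 0.013]
1.5 [0.594 0.013 0.213] [ 21.514 118.173 629.983 155.367] [217.589  30.287 526.303 179.335]
1.6 [0.614 0.012 0.213] [ 24.257  78.02  631.994 115.437] [238.33   22.225 547.768 168.09 ]
1.7000000000000002 [0.634 0.011 0.211] [ 27.661  39.002 633.238  76.546] [258.693  16.814 568.376 159.928]
1.8000000000000003 [0.653 0.011 0.208] [ 31.66    1.768 633.701  39.339] [278.433  14.043 587.888 154.846]
1.9000000000000004 [0.672 0.01  0.202] [ 36.177 -33.093 633.39    4.406] [297.327  13.86  606.101 152.786]
2.0000000000000004 [0.691 0.01  0.195] [ 41.126 -65.066 632.328 -27.736] [315.179  16.18  622.845 153.65 ]
2.1000000000000005 [0.708 0.009 0.186] [ 46.415 -93.727 630.554 -56.658] [331.82   20.888 637.985 157.303]
2.2000000000000006 [0.725 0.008 0.175] [  51.949 -118.745  628.121  -82.022] [347.107  27.845 651.422 163.579]
2.3000000000000007 [0.741 0.008 0.162] [  57.634 -139.892  625.093 -103.591] [360.926  36.893 663.085 172.296]
[[-0.905  0.425 -0.001]
 [ 0.425  0.905 -0.002]
 [-0.    -0.002 -1.   ]]
```

Request:
{"api": "carry_out", "payload": {"plan": [{"rot": [0,0,-0.1],"xyz": [-0.025,-0.023,0],"grip": 110},{"rot": [0,0,-0.2],"xyz": [-0.053,-0.05,0],"grip": 110},{"rot": [0,0,-0.3],"xyz": [-0.081,-0.076,0],"grip": 110},{"rot": [0,0,-0.405],"xyz": [-0.109,-0.102,0],"grip": 110},{"rot": [0,0,-0.405],"xyz": [-0.137,-0.128,0],"grip": 110},{"rot": [0,0,-0.405],"xyz": [-0.165,-0.154,0],"grip": 110},{"rot": [0,0,-0.405],"xyz": [-0.193,-0.18,0],"grip": 110},{"rot": [0,0,-0.405],"xyz": [-0.22,-0.205,0],"grip": 110}]}}

```text
clock: 0.77
tool_pos: [0.3779, 0.2845, 0.2385]
eef_rot: [0.017, 1.0, -0.0, -0.0]
contact_force: [1.1, -0.3, -0.4]
opening: 0.569
finger_force: 0.0
```

Request:
{"api": "carry_out", "payload": {"plan": [{"rot": [0,0,0],"xyz": [-0.017,-0.038,0],"grip": 110},{"rot": [0,0,0],"xyz": [-0.034,-0.076,0],"grip": 110},{"rot": [0,0,0],"xyz": [-0.051,-0.114,0],"grip": 110},{"rot": [0,0,0],"xyz": [-0.068,-0.152,0],"grip": 110},{"rot": [0,0,0],"xyz": [-0.085,-0.19,0],"grip": 110},{"rot": [0,0,0],"xyz": [-0.102,-0.228,0],"grip": 110},{"rot": [0,0,0],"xyz": [-0.119,-0.263,0.01],"grip": 110},{"rot": [0,0,0],"xyz": [-0.12,-0.266,0.05],"grip": 110}]}}

```text
clock: 1.43
tool_pos: [0.495, 0.0076, 0.1915]
eef_rot: [0.024, 1.0, -0.002, 0.006]
contact_force: [0.5, 0.4, -0.5]
opening: 0.569
finger_force: 0.0
```

Request:
{"api": "carry_out", "payload": {"plan": [{"rot": [0,0,0],"xyz": [0,0,0.04],"grip": 110},{"rot": [0,0,0],"xyz": [0,0,0.08],"grip": 110},{"rot": [0,0,0],"xyz": [0,0,0.12],"grip": 110},{"rot": [0,0,0],"xyz": [0,0,0.14],"grip": 110},{"rot": [0,0,0],"xyz": [0,0,0.14],"grip": 110}]}}

```text
clock: 1.85
tool_pos: [0.4859, 0.0168, 0.0449]
eef_rot: [0.016, 1.0, -0.001, -0.004]
contact_force: [-0.7, -0.8, -0.2]
opening: 0.568
finger_force: 0.0
```

```bash
python3 - <<'E'
from h import *
s=r.get_state();print(s['tool_pos'],s['eef_rot'],s['contact_force'],s['q'])
a=r.snapshot('top')[120:290,230:400,::-1];b=r.snapshot('side')[100:260,230:400,::-1]
f=lambda a:cv2.resize(a,(400,400),interpolation=cv2.INTER_CUBIC)
cv2.imwrite('pics/d1.png',np.hstack([f(a),f(b)]))
E
```

```text
[0.48587033 0.0168479  0.0448503 ] [ 1.63661672e-02  9.99858774e-01 -7.00470473e-04 -3.75366940e-03] [-0.71702396 -0.77141767 -0.22351961] [-0.04957028  0.86699479 -0.13114119  2.1049174   0.50755387  0.20710817
  0.90414802]
```

View pics/d1.png

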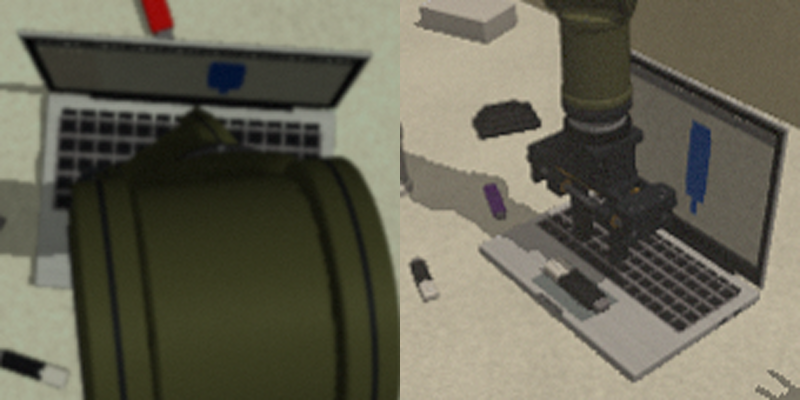

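Both fingertips are behind the highlighter. Joint 6 is close to its lower limit, so I'll tilt the tips towards the robot for the pull.

Request:
{"api": "carry_out", "payload": {"plan": [{"rot": [0,0.1,0],"xyz": [0,0,0],"grip": 110},{"rot": [0,0.2,0],"xyz": [0,0,0],"grip": 110},{"rot": [0,0.3,0],"xyz": [0,0,0.012],"grip": 110},{"rot": [0,0.3,0],"xyz": [0,0,0.02],"grip": 110},{"rot": [0,0.3,0],"xyz": [0,0,0.02],"grip": 110},{"rot": [0,0.3,0],"xyz": [0,0,0.02],"grip": 110}]}}

```text
clock: 2.45
tool_pos: [0.4878, 0.0167, 0.0296]
eef_rot: [0.017, 0.989, 0.002, -0.149]
contact_force: [-0.5, 0.1, 0.0]
opening: 0.573
finger_force: 0.0
```

```bash
python3 - <<'E'
from h import *
s=r.get_state();print(s['tool_pos'],s['contact_force'],s['q'],tool([-1,0,0]),tool([0,0,-1]))
b=r.snapshot('side')[170:240,270:360,::-1]
cv2.imwrite('pics/d2.png',cv2.resize(b,None,fx=6,fy=6,interpolation=cv2.INTER_CUBIC))
E
```

```text
[0.48778242 0.01669056 0.02955745] [-0.49172358  0.1036889   0.04908991] [ 0.10590383  0.98996383 -0.36453158  1.81279137  0.38732211  0.7140565
  1.05358007] [ 0.95516576 -0.03361087  0.29415758] [-2.94320829e-01  9.48174983e-05  9.55706671e-01]
```

View pics/d2.png

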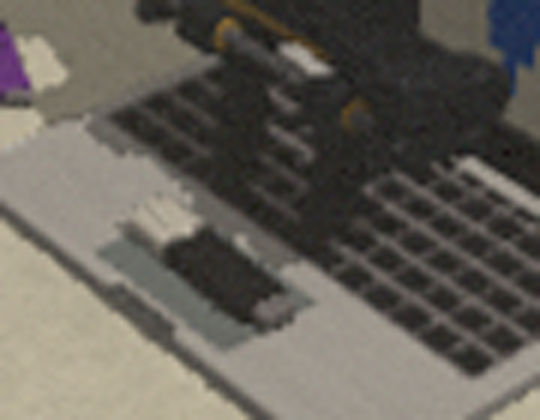

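Request:
{"api": "carry_out", "payload": {"plan": [{"rot": [0,0,0],"xyz": [-0.002,0,0.006],"grip": 110},{"rot": [0,0,0],"xyz": [-0.0034,0,0.011],"grip": 110},{"rot": [0,0,0],"xyz": [-0.0034,0,0.011],"grip": 110}]}}

```text
clock: 2.75
tool_pos: [0.4875, 0.0169, 0.0169]
eef_rot: [0.016, 0.989, 0.002, -0.15]
contact_force: [-0.2, 0.7, -0.0]
opening: 0.571
finger_force: 0.0
```

Request:
{"api": "carry_out", "payload": {"plan": [{"rot": [0,0,0],"xyz": [0.0096,-0.0003,0.002],"grip": 110},{"rot": [0,0,0],"xyz": [0.0191,-0.0007,0.005],"grip": 110},{"rot": [0,0,0],"xyz": [0.0287,-0.001,0.008],"grip": 110},{"rot": [0,0,0],"xyz": [0.0382,-0.0013,0.011],"grip": 110},{"rot": [0,0,0],"xyz": [0.0478,-0.0017,0.0138],"grip": 110},{"rot": [0,0,0],"xyz": [0.0573,-0.002,0.0167],"grip": 110},{"rot": [0,0,0],"xyz": [0.0669,-0.0024,0.0196],"grip": 110},{"rot": [0,0,0],"xyz": [0.0764,-0.0027,0.0225],"grip": 110}]}}

```text
clock: 3.42
tool_pos: [0.4083, 0.017, 0.0185]
eef_rot: [0.016, 0.989, 0.003, -0.149]
contact_force: [0.1, 0.2, 1.2]
opening: 0.572
finger_force: 0.3
```

Request:
{"api": "carry_out", "payload": {"plan": [{"rot": [0,0,0],"xyz": [0.0096,-0.0003,0.003],"grip": 110},{"rot": [0,0,0],"xyz": [0.0191,-0.0007,0.006],"grip": 110},{"rot": [0,0,0],"xyz": [0.0287,-0.001,0.0088],"grip": 110},{"rot": [0,0,0],"xyz": [0.0382,-0.0013,0.0118],"grip": 110},{"rot": [0,0,0],"xyz": [0.0382,-0.0013,0.0118],"grip": 110}]}}

```text
clock: 3.83
tool_pos: [0.3664, 0.0168, 0.0188]
eef_rot: [0.016, 0.988, 0.002, -0.151]
contact_force: [-1.0, 0.5, -0.3]
opening: 0.571
finger_force: 0.0
```

```bash
python3 - <<'E'
from h import *
s=r.get_state();print(s['tool_pos'],s['contact_force'],s['q'])
b=r.snapshot('side')[150:260,220:360,::-1]
cv2.imwrite('pics/d3.png',cv2.resize(b,None,fx=5,fy=5,interpolation=cv2.INTER_CUBIC))
E
```

```text
[0.36638707 0.01679783 0.01882603] [-0.99553657  0.49269409 -0.31226156] [ 0.03497455  0.95480885 -0.26776654  2.17360709  0.46451554  0.37015373
  0.92136689]
```

View pics/d3.png

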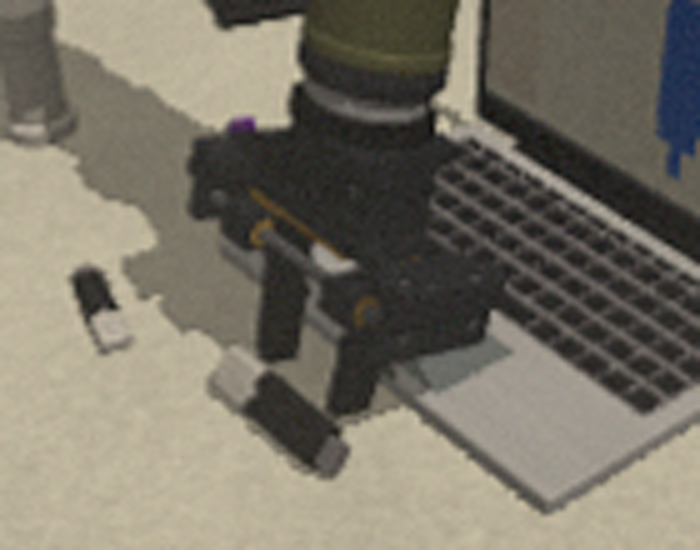

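The highlighter now lies on the desk, clear of the laptop (centre about d3 (285,415), laptop's front edge right of (400,385)). Next: raise, untilt, and go over the screen to its back.

Request:
{"api": "carry_out", "payload": {"plan": [{"rot": [0,0,0],"xyz": [0.006,0,-0.019],"grip": 110},{"rot": [0,0,0],"xyz": [0.017,0,-0.055],"grip": 110},{"rot": [0,0,0],"xyz": [0.028,0,-0.091],"grip": 110},{"rot": [0,-0.1,0],"xyz": [0.039,0,-0.127],"grip": 110},{"rot": [0,-0.2,0],"xyz": [0.05,0,-0.163],"grip": 110},{"rot": [0,-0.3,0],"xyz": [0.061,0,-0.199],"grip": 110},{"rot": [0,-0.3,0],"xyz": [0.072,0,-0.235],"grip": 110},{"rot": [0,-0.3,0],"xyz": [0.08,0,-0.26],"grip": 110}]}}

```text
clock: 4.55
tool_pos: [0.3683, 0.0173, 0.2936]
eef_rot: [0.016, 1.0, -0.0, 0.002]
contact_force: [1.8, -0.9, -0.3]
opening: 0.567
finger_force: 0.0
```

```bash
python3 - <<'E'
from h import *
s=r.get_state();print(s['tool_pos'],s['contact_force'],tool([.7,.009,.285]-s['tool_pos']),tool([1,0,0]),tool([0,0,-1]))
E
```

```text
[0.36827355 0.01725606 0.29357836] [ 1.83987396 -0.9008582  -0.29443542] [-0.33179201  0.0023211   0.00963669] [-0.99948765  0.03184988  0.00316617] [3.19570784e-03 8.76643560e-04 9.99994509e-01]
```

Request:
{"api": "carry_out", "payload": {"plan": [{"rot": [0,0,0],"xyz": [-0.04,0,0],"grip": 110},{"rot": [0,0,0],"xyz": [-0.081,0,0],"grip": 110},{"rot": [0,0,0],"xyz": [-0.122,0.001,0],"grip": 110},{"rot": [0,0,0],"xyz": [-0.163,0.001,0],"grip": 110},{"rot": [0,0,0],"xyz": [-0.204,0.001,0],"grip": 110},{"rot": [0,0,0],"xyz": [-0.245,0.002,0],"grip": 110},{"rot": [0,0,0],"xyz": [-0.286,0.002,0],"grip": 110},{"rot": [0,0,0],"xyz": [-0.325,0.002,0],"grip": 110}]}}

```text
clock: 5.22
tool_pos: [0.6962, 0.0075, 0.2905]
eef_rot: [0.017, 1.0, 0.0, 0.0]
contact_force: [0.7, -0.7, -0.0]
opening: 0.569
finger_force: 0.0
```

Request:
{"api": "carry_out", "payload": {"plan": [{"rot": [0,0,0],"xyz": [-0.01,0,0],"grip": 110},{"rot": [0,0,0],"xyz": [-0.01,0,0.03],"grip": 110},{"rot": [0,0,0],"xyz": [-0.01,0,0.06],"grip": 110},{"rot": [0,0,0],"xyz": [-0.01,0,0.09],"grip": 110},{"rot": [0,0,0],"xyz": [-0.01,0,0.093],"grip": 110},{"rot": [0,0,0],"xyz": [-0.01,0,0.093],"grip": 110}]}}

```text
clock: 5.72
tool_pos: [0.703, 0.0073, 0.1957]
eef_rot: [0.017, 1.0, -0.0, -0.002]
contact_force: [0.4, -0.1, 0.5]
opening: 0.569
finger_force: 0.0
```

```bash
python3 - <<'E'
from h import *
s=r.get_state();print(s['tool_pos'],s['contact_force'],tool([-1,0,0]),tool([0,0,-1]))
a=r.snapshot('top')[90:290,210:410,::-1];b=r.snapshot('side')[70:270,220:420,::-1]
cv2.imwrite('pics/e1.png',cv2.resize(np.hstack([a,b]),None,fx=2,fy=2,interpolation=cv2.INTER_CUBIC))
np.set_printoptions(precision=4,suppress=True)
h=np.array([.606,.014])
for t in np.arange(1.65,-.01,-.11):
    print(round(t,2),h+.185*np.array([-np.cos(t),np.sin(t)])+.0055*np.array([np.sin(t),np.cos(t)])+[.009,0])
E
```

```text
[0.70300079 0.00725872 0.19565589] [ 0.36369949 -0.07338201  0.54742202] [ 0.99942444 -0.03365865  0.00422882] [-4.21597498e-03  4.52701916e-04  9.99991010e-01]
1.65 [0.6351 0.198 ]
1.54 [0.6148 0.1991]
1.43 [0.5945 0.1979]
1.32 [0.5744 0.1946]
1.21 [0.5548 0.189 ]
1.1 [0.536  0.1814]
0.99 [0.5181 0.1717]
0.88 [0.5014 0.1601]
0.77 [0.486  0.1467]
0.66 [0.4722 0.1318]
0.55 [0.4602 0.1154]
0.44 [0.45   0.0978]
0.33 [0.4418 0.0792]
0.22 [0.4357 0.0597]
0.11 [0.4317 0.0398]
-0.0 [0.43   0.0195]
```

View pics/e1.png

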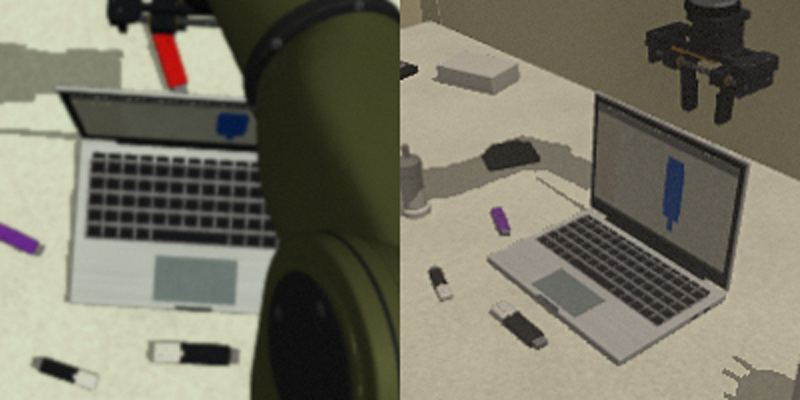

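The tool stands behind the upright screen, with its back face clear in front of it. The highlighter lies flat on the desk (e1 left (193,353)), and the laptop's front edge is at row ~305.

Request:
{"api": "carry_out", "payload": {"plan": [{"rot": [0,0,0],"xyz": [0.025,-0.001,0.005],"grip": 110},{"rot": [0,0,0],"xyz": [0.045,-0.0015,0.006],"grip": 110},{"rot": [0,0,0],"xyz": [0.054,-0.002,0.006],"grip": 110},{"rot": [0,0,0],"xyz": [0.061,-0.002,0.006],"grip": 110},{"rot": [0,0,0],"xyz": [0.068,-0.002,0.006],"grip": 110},{"rot": [0,0,0],"xyz": [0.075,-0.0025,0.005],"grip": 110},{"rot": [0,0,0],"xyz": [0.08,-0.0025,0.005],"grip": 110}]}}

```text
clock: 6.4
tool_pos: [0.6256, 0.0083, 0.194]
eef_rot: [0.017, 1.0, 0.001, 0.002]
contact_force: [2.8, -0.1, 1.9]
opening: 0.567
finger_force: 1.2
```

Request:
{"api": "carry_out", "payload": {"plan": [{"rot": [0,0,0],"xyz": [0.01,-0.0003,0],"grip": 110},{"rot": [0,0,0],"xyz": [0.02,-0.0007,0.001],"grip": 110},{"rot": [0,0,0],"xyz": [0.03,-0.001,0.002],"grip": 110},{"rot": [0,0,0],"xyz": [0.04,-0.0013,0.003],"grip": 110},{"rot": [0,0,0],"xyz": [0.05,-0.0017,0.0055],"grip": 110},{"rot": [0,0,0],"xyz": [0.06,-0.002,0.0085],"grip": 110},{"rot": [0,0,0],"xyz": [0.07,-0.0023,0.012],"grip": 110},{"rot": [0,0,0],"xyz": [0.08,-0.0027,0.016],"grip": 110}]}}

```text
clock: 7.07
tool_pos: [0.545, 0.0087, 0.177]
eef_rot: [0.017, 1.0, 0.001, 0.002]
contact_force: [1.8, -0.3, -0.4]
opening: 0.568
finger_force: 1.0
```

Request:
{"api": "carry_out", "payload": {"plan": [{"rot": [0,0,0],"xyz": [0.009,-0.0003,0.0045],"grip": 110},{"rot": [0,0,0],"xyz": [0.018,-0.0006,0.009],"grip": 110},{"rot": [0,0,0],"xyz": [0.0255,-0.0009,0.014],"grip": 110},{"rot": [0,0,0],"xyz": [0.033,-0.0011,0.019],"grip": 110},{"rot": [0,0,0],"xyz": [0.04,-0.0013,0.0245],"grip": 110},{"rot": [0,0,0],"xyz": [0.047,-0.0016,0.03],"grip": 110},{"rot": [0,0,0],"xyz": [0.0535,-0.0018,0.036],"grip": 110},{"rot": [0,0,0],"xyz": [0.06,-0.002,0.042],"grip": 110}]}}

```text
clock: 7.73
tool_pos: [0.4849, 0.0085, 0.1346]
eef_rot: [0.017, 1.0, 0.001, 0.001]
contact_force: [1.5, 0.2, 1.0]
opening: 0.566
finger_force: 0.7
```

Request:
{"api": "carry_out", "payload": {"plan": [{"rot": [0,0,0],"xyz": [0.0055,-0.0002,0.007],"grip": 110},{"rot": [0,0,0],"xyz": [0.011,-0.0004,0.014],"grip": 110},{"rot": [0,0,0],"xyz": [0.016,-0.0005,0.021],"grip": 110},{"rot": [0,0,0],"xyz": [0.021,-0.0007,0.028],"grip": 110},{"rot": [0,0,0],"xyz": [0.0255,-0.0009,0.036],"grip": 110},{"rot": [0,0,0],"xyz": [0.03,-0.001,0.044],"grip": 110}]}}

```text
clock: 8.23
tool_pos: [0.4549, 0.0083, 0.0904]
eef_rot: [0.017, 1.0, 0.0, 0.001]
contact_force: [1.2, 0.6, 0.9]
opening: 0.572
finger_force: 0.5
```

Request:
{"api": "carry_out", "payload": {"plan": [{"rot": [0,0,0],"xyz": [0.0038,-0.0001,0.008],"grip": 110},{"rot": [0,0,0],"xyz": [0.007,-0.0002,0.016],"grip": 110},{"rot": [0,0,0],"xyz": [0.0098,-0.0003,0.0245],"grip": 110},{"rot": [0,0,0],"xyz": [0.0122,-0.0004,0.033],"grip": 110},{"rot": [0,0,0],"xyz": [0.0142,-0.0005,0.042],"grip": 110},{"rot": [0,0,0],"xyz": [0.0157,-0.0005,0.051],"grip": 110},{"rot": [0,0,0],"xyz": [0.0168,-0.0005,0.06],"grip": 110},{"rot": [0,0,0],"xyz": [0.0168,-0.0005,0.06],"grip": 110}]}}

```text
clock: 8.9
tool_pos: [0.4393, 0.0077, 0.0345]
eef_rot: [0.017, 1.0, -0.001, -0.002]
contact_force: [-0.2, 0.2, 1.2]
opening: 0.568
finger_force: 0.5
```

Request:
{"api": "carry_out", "payload": {"plan": [{"rot": [0,0,0],"xyz": [0,0,0.004],"grip": 110},{"rot": [0,0,0],"xyz": [0,0,0.007],"grip": 110},{"rot": [0,0,0],"xyz": [0,0,0.01],"grip": 110},{"rot": [0,0,0],"xyz": [0,0,0.01],"grip": 110}]}}

```text
clock: 9.23
tool_pos: [0.4394, 0.0073, 0.0246]
eef_rot: [0.017, 1.0, -0.001, -0.001]
contact_force: [0.5, 0.0, -1.9]
opening: 0.568
finger_force: 0.0
```

Request:
{"api": "carry_out", "payload": {"plan": [{"rot": [0,0,0],"xyz": [0,0,0.002],"grip": 110},{"rot": [0,0,0],"xyz": [0,0,0.004],"grip": 110},{"rot": [0,0,0],"xyz": [0,0,0.005],"grip": 110},{"rot": [0,0,0],"xyz": [0,0,0.005],"grip": 110}]}}

```text
clock: 9.57
tool_pos: [0.4393, 0.0074, 0.02]
eef_rot: [0.017, 1.0, -0.001, -0.001]
contact_force: [-0.3, 0.4, 0.8]
opening: 0.568
finger_force: 0.4
```

Request:
{"api": "carry_out", "payload": {"plan": [{"rot": [0,0,0],"xyz": [0,0,0.001],"grip": 110},{"rot": [0,0,0],"xyz": [0,0,0.002],"grip": 110},{"rot": [0,0,0],"xyz": [0,0,0.002],"grip": 110}]}}

```text
clock: 9.82
tool_pos: [0.4393, 0.0074, 0.0197]
eef_rot: [0.017, 1.0, -0.001, -0.0]
contact_force: [-1.6, -0.9, 26.6]
opening: 0.57
finger_force: 12.5
```

The screen is pressed home. Backing off straight up and checking.

Request:
{"api": "carry_out", "payload": {"plan": [{"rot": [0,0,0],"xyz": [0,0,-0.002],"grip": 110},{"rot": [0,0,0],"xyz": [0,0,-0.006],"grip": 110},{"rot": [0,0,0],"xyz": [0,0,-0.03],"grip": 110},{"rot": [0,0,0],"xyz": [0,0,-0.07],"grip": 110},{"rot": [0,0,0],"xyz": [0,0,-0.11],"grip": 110},{"rot": [0,0,0],"xyz": [0,0,-0.15],"grip": 110},{"rot": [0,0,0],"xyz": [0,0,-0.18],"grip": 110},{"rot": [0,0,0],"xyz": [0,0,-0.18],"grip": 110}]}}

```text
clock: 10.48
tool_pos: [0.4395, 0.0079, 0.2008]
eef_rot: [0.017, 1.0, -0.0, -0.001]
contact_force: [1.3, 0.5, -1.4]
opening: 0.571
finger_force: 0.0
```

```bash
python3 - <<'E'
from h import *
s=r.get_state();print(s['tool_pos'],s['contact_force'])
b=r.snapshot('side')[110:260,200:400,::-1]
cv2.imwrite('pics/f1.png',cv2.resize(b,None,fx=4,fy=4,interpolation=cv2.INTER_CUBIC))
E
```

```text
[0.43954694 0.00790966 0.2008452 ] [ 1.32747012  0.47097894 -1.39534416]
```

View pics/f1.png

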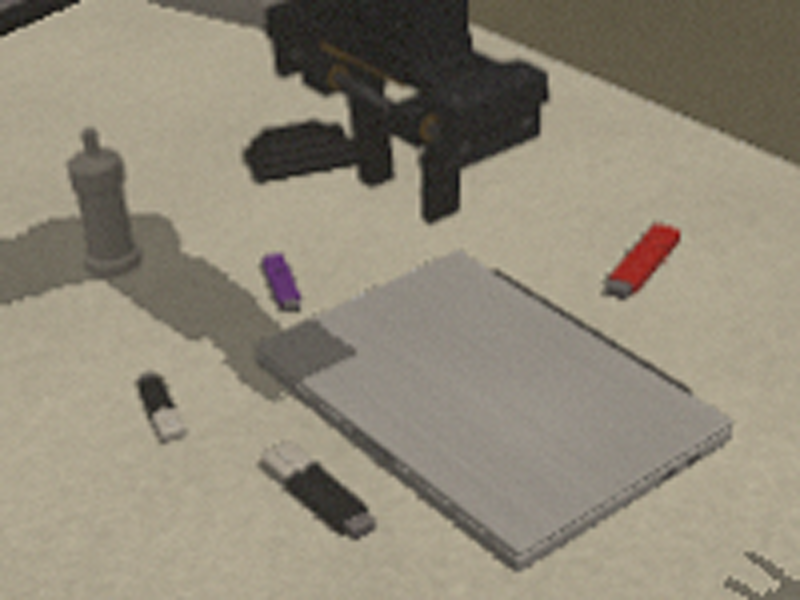

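The picture shows the laptop shut flat, with its near corner at the same pixel as before (about (330,251)). The highlighter is on the desk in front, and the other things in this view are where they were.

```bash
python3 -c "
from plant import r
print(r.finish_job())"
```

```text
the job is handed in; nothing more can be done
None
```

I brushed the highlighter off onto the desk in front of the laptop, then pushed the screen fully shut and handed the job in at about 10.5 s; the last press rose to about 27 N, firmer than the gentle push asked for, and the laptop's near corner did not move in the pictures.

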